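# Stow a sample vial in a touch-latch drawer and shut every drawer

## Robot

A 6-joint arm with a two-finger parallel gripper is mounted at the origin on the work surface; the furniture and walls round the work are solid. World frame = base frame: x ahead of the robot, y to its left, z up, the work surface at z = 0. Lengths are in m, angles in rad, forces in N, time in s.
With the tool pointing down it reaches from about 0.375 to 0.825 m from the base axis. Payload 5.5 kg.
Tool frame: the origin (TCP) lies midway between the tips of the shut fingers; the grasp point (between the pads) lies 19 mm behind it (r.hold_point_z is the z of the grasp point in the tool frame, in m); z points along the fingers, y is the line along which they close (so a half turn about z gives the same grasp; the last joint's range is limited). The gripper opens to 85 mm and grips with 20 to 120 N. Pads are 22 mm wide; open, the fingers measure 114 mm over their backs; the gripper's body (76 mm by 85 mm) begins 54 mm behind the grasp point. The pads swing forward as they close: fully open they stand 13 mm farther back than shut.
Start: joints at [1.275, 0.314, -0.047, 1.21, 0, 1.571], TCP at [0.175, 0.574, 0.231] pointing down, gripper open.
Joint ranges: [-2.67, 2.67], [-0.69, 1.73], [-1.03, 1.25], [-2.08, 2.16], [-1.42, 1.45], [-3.14, 3.14]. Speed limits (rad/s): [2.39, 2.39, 3.01, 3.14, 3.14, 3.14].

## Interface

Orientations are given as a 3x3 rotation matrix whose columns are the frame's x, y, z axes.
In Python, from station import r gives the robot as it stands. The module is installed in compiled form; this text tells all that it offers.
- The arm moves only by the tool step_arm, never from a script. Its argument "commands" is text: rows parted by semicolons, each of 5 numbers parted by spaces: the opening in per cent of the stroke, from 0 (shut) to 100 (fully open), then the shift along the tool's x, y, z in m, then the turn about the tool's z in rad. In form: gripper x y z turn; .... A call has 1 to 20 rows; each row is the pose to reach, as a shift and turn from the pose commanded when the call began, along the tool's axes at that moment; what a row does not reach only later rows make up. A row lasts 1/12 s, in which the tool goes at most 41.7 mm and 7.16 degrees, less where a joint would pass 70% of its speed; a pose out of reach is approached as far as the arm can. A call with a gripper value outside its range is refused whole. The fingers move at their own pace and stop on an object; "grip_force" is the grip in N (left out, the last holds). Time passes only in rows, so rows that repeat a pose let the fingers close. It gives the time, the measured TCP pose, the force, the opening and the grip force at its end, in the units of the state.
- r.state(): the state, without advancing time (a new reading comes with each control period).
- r.get_image(name): name is "scene" or "top" or "wrist"; returns the picture (420x560x3 uint8, red, green, blue); there is no depth.
- r.get_calibration(name): a dict with "K" (3x3 intrinsics, pixels), "view" (4x4, takes a point from world to camera coordinates). Camera axes: x right, y down, z forward; pixel columns grow to the right and rows downward; lengths in m; the calibration is good to about 2 mm. A picture is of the moment at which its call begins: read the wrist's pose just before it. get_calibration takes no time and is no camera call; for the wrist camera it gives the pose at the moment of the call.
- r.finish_job(): hands the job in; it is judged then, once.
The state is a dict: "time_s": time; "joint_positions": joint angles; "qd": joint speeds; "tau": joint torques, N m; "ee_pos": TCP position; "tool_rot": TCP orientation; "ft_force": force on the tool from outside, world axes, zero at the start; "wrist_torque": the same for the moment, N m; "width": finger opening in m; "gripper_force": force on a finger pad.
Only numpy, scipy, OpenCV 4.12 (cv2) and the standard library are available. Lean on these libraries where they do the work, as an engineer would, in place of code of your own. Each camera call takes 0.05 s, during which the arm holds its last target. There are 200 camera calls.

## Task

Put the white-capped sample vial away standing upright in the tray of the blue touch-latch drawer: press the blue front to release it, stand the vial in the sprung-out tray, and press the drawer shut again. One of the two white drawers has been left sprung open: press it shut too, and do not release the white one that is already latched, so that all three end latched shut. Do not tip the vial, and do not push about or knock over the blue-capped vial or the two brown bottles.

Things in the scene. Friction and masses are not known exactly. Their poses are not given: they have to be found in the camera images.
- blue_unit: one of three like grey drawer units fixed to the bench, the one with the blue front; housing 72 mm deep, 70 mm wide, 68 mm high, open in front above one handle-less drawer that slides straight out. Origin at the centre of the housing's underside, x pointing from front to back, z up
- white_a_unit: a like unit with a white front, same sizes and origin. Push-push latch of all three: each full press to the hard stop, then letting go, toggles the drawer: latched, it springs out by itself within about 1 s; sprung out and pushed right in, it stays latched. A press that goes less than 9 mm beyond latched may not toggle it
- white_b_unit: another like unit with a white front, same sizes and origin. In all three the spring pushes the drawer out with about 2 N when shut and 0.8 N when out, and a drawer must have come out more than 45 mm before it will latch again
- blue_drawer (a joint): opening of the blue drawer in m: 0 to 0.002 = latched shut, 0.060 = sprung fully out, -0.0105 = pressed in to its hard stop. Latched at the start
- white_a_drawer (a joint): opening of white_a_unit's drawer, same values as blue; at the start one of the two white drawers is latched (0) and the other sprung out (0.060)
- white_b_drawer (a joint): opening of white_b_unit's drawer, same values as blue; at the start one of the two white drawers is latched (0) and the other sprung out (0.060)
- blue_front (a point): centre of the outer face of the low blue front panel, 18 mm above the bench, marked by a round grey push spot; moves with the drawer. x points into the unit (the way to press), y along the panel, z up. Panel 61 mm wide, 12 mm thick, from 4 to 32 mm above the bench; its face stands 30 mm proud of the housing when latched
- white_a_front (a point): same point of white_a_unit's front panel, same axes and sizes; moves with the drawer
- white_b_front (a point): same point of white_b_unit's front panel, same axes and sizes; moves with the drawer
- blue_tray (a point): point on the flat floor of the blue tray, 10 mm above the bench, mid-width, 33 mm behind the panel's inner face; moves with the drawer, axes as blue_front. Tray 55 mm wide inside, side walls 12 mm high and 3 mm thick. Sprung out, 78 mm of its length is open from above (housing face 45 mm behind this point)
- sample_vial_1: the vial to stow: clear vial with light brown contents and a white cap, 20 mm diameter, 48 mm tall, about 14 g, standing upright; origin at the centre of its underside, z up
- sample_vial_3: the other vial, to be left alone: pink contents and blue cap, 20 mm diameter, 48 mm tall, standing; origin at the centre of its underside
- reagent_bottle_1: brown bottle with black cap, 38 mm diameter, 76 mm tall, standing; origin at the centre of its underside
- reagent_bottle_2: smaller brown bottle with black cap, 33 mm diameter, 68 mm tall, standing; origin at the centre of its underside. (Also in the room: an open slide box fixed on the bench left of and just behind the robot's base, near x -0.13, y 0.29 m, its lid about 0.12 m high; an arm with a wide, low shoulder can strike it when its base joint turns towards straight ahead, here below about 0.46 rad)
There are look-alikes about, which are no part of the job. What is shaped like the blue_unit but red is not meant. What is shaped like the sample_vial_1 but purple is not meant.

How it is judged:
By the outcome, as a careful person would: the job done as asked, in the order asked, and still so for the second after the job is handed in, with the robot touching nothing.
It also fails if it takes over 72 s, if anything falls off the work surface, if the arm or the gripper's body presses on something with over 40 N, if the wrist force passes 120 N, or if a joint passes its speed limit or range.

## Working session

There is one attempt and no reset: what is moved stays moved. The work goes in short steps, Python scripts to look and compute and a tool call to move; the robot and the scene stay as the last step left them, time stands still between calls to the robot, and variables do not carry over. Pictures are saved under pics/ and viewed, at most 10 in all, crops included, and the job is handed in when it is done.

Besides the shell and the picture viewer there is one more tool, called after ">>>" by a JSON object that holds its "name" and its "arguments". step_arm: Moves the arm, as the interface text tells. Its arguments: {"type":"object","properties":{"commands":{"type":"string"},"grip_force":{"type":"number"}},"required":["commands"]}

```bash
mkdir -p pics; python3 - <<'E'
from station import r
import cv2,numpy as np
s=r.state();print(s['time_s'],s['ee_pos'],np.round(s['tool_rot'],3),s['width'],r.hold_point_z)
a=[]
for n in("scene","top"):
    im=r.get_image(n);c=r.get_calibration(n);print(n,np.round(c['K'],1),np.round(c['view'],3))
    cv2.imwrite(f'pics/{n}0.png',cv2.resize(im[:,:,::-1],(784,588),interpolation=cv2.INTER_CUBIC))
    cv2.imwrite(f'{n}.png',im[:,:,::-1])
E
```

```text
0.0 [0.17472282 0.57340003 0.2304288 ] [[-0.957  0.291 -0.001]
 [ 0.291  0.957 -0.002]
 [ 0.    -0.002 -1.   ]] 0.08570231893744787 -0.0187
scene [[534.6   0.  277.2]
 [  0.  534.6 212.5]
 [  0.    0.    1. ]] [[-0.755 -0.656  0.01   0.373]
 [-0.273  0.301 -0.914  0.179]
 [ 0.596 -0.692 -0.406  0.996]
 [ 0.     0.     0.     1.   ]]
top [[399.1   0.  277.9]
 [  0.  399.1 214.2]
 [  0.    0.    1. ]] [[-0.032 -0.999 -0.002  0.027]
 [-0.975  0.032 -0.219  0.493]
 [ 0.219 -0.005 -0.976  1.018]
 [ 0.     0.     0.     1.   ]]
```

View pics/scene0.png

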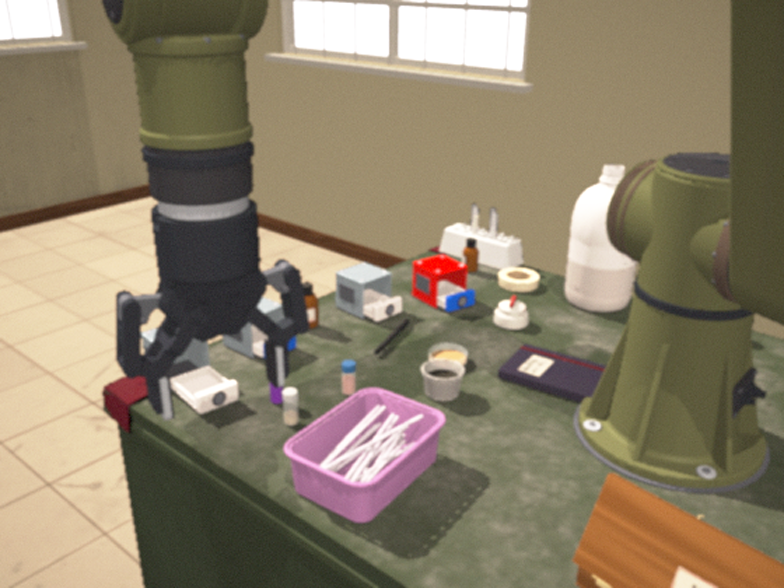

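View pics/top0.png

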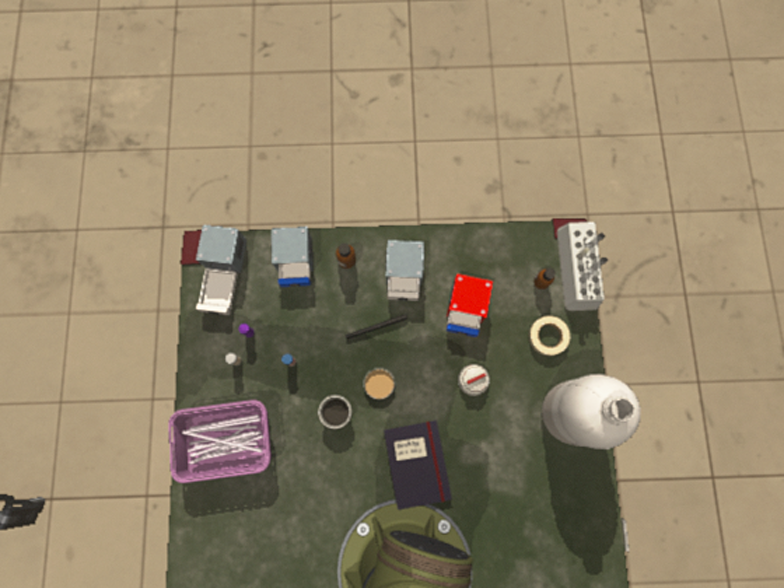

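The scene shows the left white unit sprung open (tray at scene px 205,390). In the top view it is at (215,290), the blue unit at (293,255), and the latched white at (405,270). The target vial is at (232,358), purple at (245,328) and blue-capped at (288,360). I'll zoom into the top view for measurements.

```bash
python3 - <<'E'
import cv2
im=cv2.imread('top.png')[155:275,120:320]
cv2.imwrite('pics/crop1.png',cv2.resize(im,(800,480),interpolation=cv2.INTER_CUBIC))
E
```

```text
(no output)
```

View pics/crop1.png

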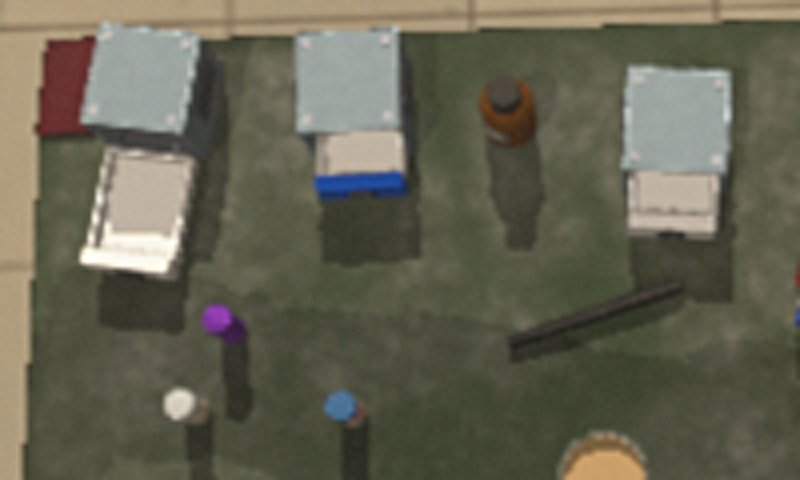

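```bash
cat > h.py <<'E'
from station import r
import numpy as np
def bp(name,px,z,cal=None):
    c=cal or r.get_calibration(name);K=c['K'];V=np.array(c['view']);R=V[:3,:3];t=V[:3,3]
    o=-R.T@t;d=R.T@np.linalg.inv(K)@[px[0],px[1],1];return o+d*(z-o[2])/d[2]
def proj(name,p,cal=None):
    c=cal or r.get_calibration(name);V=np.array(c['view']);q=np.array(c['K'])@(V[:3,:3]@p+V[:3,3]);return q[:2]/q[2]
E
python3 - <<'E'
from h import *
f=lambda c,z:bp('top',((c[0]+.5)/4-.5+120,(c[1]+.5)/4-.5+155),z)
for n,q in dict(W1=[(105,25),(200,38),(185,132),(83,122)],B=[(297,33),(399,29),(401,129),(296,132)],W2=[(626,68),(731,71),(729,172),(622,168)]).items():
    P=np.array([f(c,.068) for c in q])[:,:2]
    d=(P[0]+P[1]-P[2]-P[3])/2; e=(P[0]+P[3]-P[1]-P[2])/2
    print(n,P.mean(0).round(4),'len',np.linalg.norm(d).round(3),np.linalg.norm(e).round(3),'yaw',np.arctan2(d[1],d[0]).round(3),np.arctan2(-e[0],e[1]).round(3))
for n,c in dict(v1=(181,404),purp=(219,321),v3=(341,407)).items(): print(n,f(c,.048).round(4))
print('W1front',f((92,265),.032)[:2],f((172,277),.032)[:2]); print('Bfront',f((318,190),.032)[:2],f((405,190),.032)[:2])
print('bottle cap',f((504,93),.07)); 
for z in(0,.11): print('basket rim',[bp('top',(u/1.4,v/1.4),z)[:2].round(3) for u,v in[(170,408),(265,402)]])
E
```

```text
W1 [0.6121 0.34  ] len 0.068 0.068 yaw -0.149 -0.154
B [0.6064 0.2008] len 0.071 0.07 yaw 0.012 0.003
W2 [ 0.5715 -0.0211] len 0.071 0.072 yaw -0.067 -0.067
v1 [0.3924 0.3134 0.048 ]
purp [0.4472 0.2896 0.048 ]
v3 [0.387  0.2076 0.048 ]
W1front [0.49180021 0.38165851] [0.48162728 0.32664977]
Bfront [0.53973511 0.22759552] [0.5377628  0.16745771]
bottle cap [0.593341   0.09512228 0.07      ]
basket rim [array([0.305, 0.442]), array([0.31 , 0.258])]
basket rim [array([0.3  , 0.399]), array([0.305, 0.234])]
```

```bash
cat >> h.py <<'E'
def go(p,ang=None):
    """shift in tool axes to bring TCP to p; ang = desired world angle of tool x"""
    s=r.state();R=np.array(s['tool_rot']);d=R.T@(np.array(p)-s['ee_pos']);a=np.arctan2(R[1,0],R[0,0])
    t=0 if ang is None else -((ang-a+np.pi)%(2*np.pi)-np.pi)
    print('shift',d.round(4),'turn',round(t,3),'dist',np.linalg.norm(d).round(3))
E
python3 -c "
from h import *
go((.44,.25,.22),np.pi)"
```

```text
shift [-0.348  -0.2321  0.0109] turn -0.296 dist 0.418
```

>>> {"name": "step_arm", "arguments": {"commands": "0 -0.348 -0.232 0.011 -0.296;0 -0.348 -0.232 0.011 -0.296;0 -0.348 -0.232 0.011 -0.296;0 -0.348 -0.232 0.011 -0.296;0 -0.348 -0.232 0.011 -0.296;0 -0.348 -0.232 0.011 -0.296;0 -0.348 -0.232 0.011 -0.296;0 -0.348 -0.232 0.011 -0.296;0 -0.348 -0.232 0.011 -0.296;0 -0.348 -0.232 0.011 -0.296;0 -0.348 -0.232 0.011 -0.296;0 -0.348 -0.232 0.011 -0.296;0 -0.348 -0.232 0.011 -0.296;0 -0.348 -0.232 0.011 -0.296"}}

```text
time_s: 1.27
ee_pos: [0.4393, 0.2514, 0.2201]
tool_rot: [[-1.0, -0.001, -0.001], [-0.001, 1.0, 0.0], [0.001, 0.0, -1.0]]
ft_force: [-0.9, -0.1, 0.1]
width: -0.0004
gripper_force: 0.0
```

```bash
python3 - <<'E'
from h import *
import cv2,json
s=r.state();print(s['time_s'],s['ee_pos'],np.round(s['joint_positions'],3),s['width'],np.round(s['tau'],1),np.round(s['ft_force'],1))
c=r.get_calibration('wrist');im=r.get_image('wrist')
np.savez('w1.npz',K=c['K'],view=c['view']);cv2.imwrite('pics/w1.png',cv2.resize(im[:,:,::-1],(784,588)))
E
```

```text
1.2667 [0.43934894 0.25141734 0.22012958] [ 5.190e-01  1.430e-01 -2.890e-01  1.139e+00  1.000e-03  5.180e-01] -0.0003839005348393084 [ -1.  -42.6  33.5  -0.   -0.    0. ] [-0.9 -0.1  0.1]
```

View pics/w1.png

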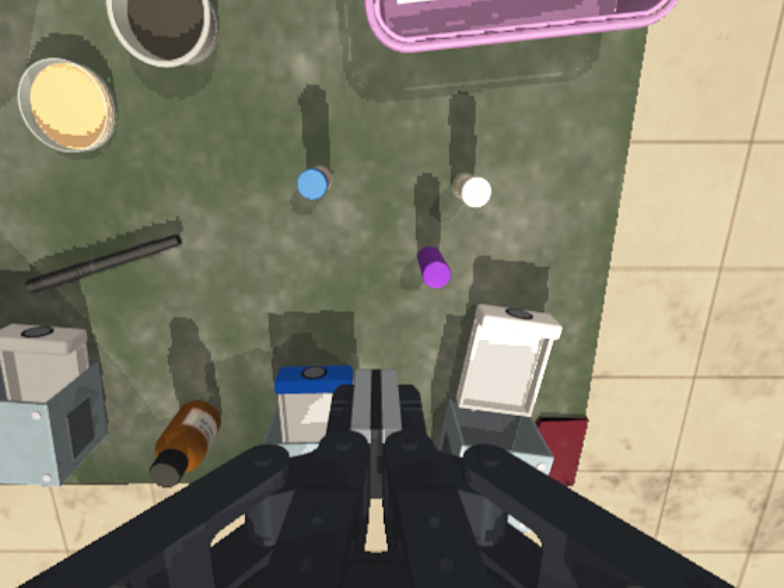

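The wrist view clearly shows the push spots: blue (314,372), W1 (519,314), W2 (37,331). The caps are white (476,191), blue (312,184) and purple (437,274).

```bash
python3 - <<'E'
from h import *
c=dict(np.load('w1.npz'));f=lambda p,z:bp('',((p[0]+.5)/1.4-.5,(p[1]+.5)/1.4-.5),z,c).round(4)[:2]
V=c['view'];print('cam',(-V[:3,:3].T@V[:3,3]).round(3))
for n,p,z in[('blue spot',(314,372),.018),('W1 spot',(519,314),.018),('W2 spot',(37,331),.018),('v1',(476,192),.048),('v3',(312,184),.048),('purp',(437,274),.048),('v1 base?',(462,187),.0),
 ('Bedge l',(277,370),.032),('Bedge r',(351,369),.032),('W1 in l',(475,337),.032),('W1 in r',(558,334),.032),('W1 o l',(480,309),.032),('W1 o r',(560,328),.032)]: print(n,f(p,z))
go((.49,.2,.2));go((.49,.2,.017))
E
```

```text
cam [0.356 0.251 0.364]
blue spot [0.5374 0.2019]
W1 spot [0.4869 0.3631]
W2 spot [ 0.5019 -0.0145]
v1 [0.3905 0.317 ]
v3 [0.3856 0.2102]
purp [0.4461 0.294 ]
v1 base? [0.3921 0.3162]
Bedge l [0.5284 0.1752]
Bedge r [0.5274 0.2327]
W1 in l [0.5003 0.3271]
W1 in r [0.4977 0.3897]
W1 o l [0.4776 0.3292]
W1 o r [0.4928 0.3906]
shift [-0.0507 -0.0518  0.0202] turn 0 dist 0.075
shift [-0.0508 -0.0518  0.2032] turn 0 dist 0.216
```

>>> {"name": "step_arm", "arguments": {"commands": "0 -0.02 -0.02 0.01 0;0 -0.035 -0.035 0.02 0;0 -0.05 -0.051 0.02 0;0 -0.05 -0.051 0.02 0"}}

```text
time_s: 1.65
ee_pos: [0.4911, 0.1989, 0.1997]
tool_rot: [[-1.0, -0.0, 0.0], [-0.0, 1.0, -0.001], [-0.0, -0.001, -1.0]]
ft_force: [0.6, 0.2, -0.9]
width: 0.0004
gripper_force: 0.0
```

```bash
python3 - <<'E'
from h import *
import cv2
s=r.state();print(s['time_s'],s['ee_pos'],np.round(s['joint_positions'],3),np.round(s['tau'],1),np.round(s['ft_force'],1))
cv2.imwrite('pics/s1.png',cv2.resize(r.get_image('scene')[:,:,::-1],(784,588)))
go((.5,.2005,.017))
E
```

```text
1.65 [0.49112691 0.19888538 0.1996551 ] [ 3.860e-01  1.980e-01 -2.710e-01  1.102e+00 -1.000e-03  3.850e-01] [ -1.1 -45.1  32.4   0.1  -0.2  -0.3] [ 0.6  0.2 -0.9]
shift [-0.0099  0.0006  0.1829] turn 0 dist 0.183
```

View pics/s1.png

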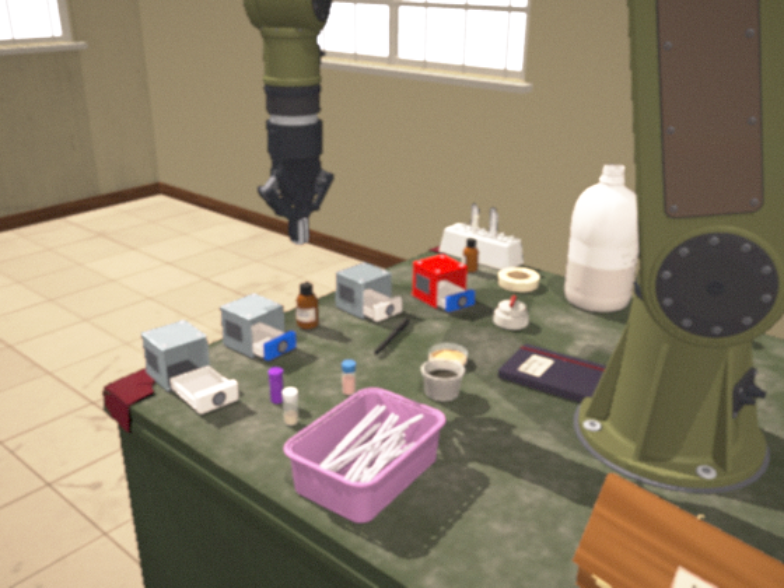

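The shoulder clears the slide box (no torque rise), so I'll descend in front of the blue panel.

>>> {"name": "step_arm", "arguments": {"commands": "0 -0.003 0.001 0.04 0;0 -0.005 0.001 0.08 0;0 -0.01 0.001 0.12 0;0 -0.01 0.001 0.16 0;0 -0.01 0.001 0.181 0;0 -0.01 0.001 0.183 0"}}

```text
time_s: 2.2
ee_pos: [0.4953, 0.2007, 0.013]
tool_rot: [[-1.0, -0.003, -0.008], [-0.003, 1.0, -0.003], [0.008, -0.003, -1.0]]
ft_force: [-1.0, -0.0, 0.3]
width: 0.0
gripper_force: 0.0
```

>>> {"name": "step_arm", "arguments": {"commands": "0 -0.01 0 0 0;0 -0.02 0 0 0;0 -0.024 0 0 0;0 -0.028 0 0 0;0 -0.032 0 0 0;0 -0.035 0 0 0;0 -0.035 0 0 0"}}

```text
time_s: 2.78
ee_pos: [0.5361, 0.2007, 0.018]
tool_rot: [[-1.0, 0.0, 0.001], [0.0, 1.0, 0.001], [-0.001, 0.001, -1.0]]
ft_force: [-2.1, 0.4, 1.8]
width: -0.0
gripper_force: 1.0
```

>>> {"name": "step_arm", "arguments": {"commands": "0 -0.002 0 0 0;0 -0.002 0 0 0;0 -0.003 0 0 0;0 -0.003 0 0 0"}}

```text
time_s: 3.12
ee_pos: [0.5381, 0.2004, 0.0172]
tool_rot: [[-1.0, -0.0, -0.0], [-0.0, 1.0, -0.0], [0.0, -0.0, -1.0]]
ft_force: [-2.2, -0.1, 2.2]
width: 0.0002
gripper_force: 1.0
```

>>> {"name": "step_arm", "arguments": {"commands": "0 -0.002 0 0 0;0 -0.002 0 0 0;0 -0.004 0 0 0;0 -0.004 0 0 0"}}

```text
time_s: 3.45
ee_pos: [0.5392, 0.2005, 0.0168]
tool_rot: [[-1.0, -0.001, -0.006], [-0.001, 1.0, 0.0], [0.006, 0.0, -1.0]]
ft_force: [-9.6, 1.5, 7.6]
width: 0.0002
gripper_force: 5.1
```

>>> {"name": "step_arm", "arguments": {"commands": "0 -0.001 0 0 0;0 -0.001 0 0 0;0 0.04 0 0 0;0 0.08 0 0 0;0 0.1 0 0 0;0 0.1 0 -0.03 0;0 0.1 0 -0.07 0;0 0.1 0 -0.11 0"}}

```text
time_s: 4.12
ee_pos: [0.4412, 0.2, 0.1279]
tool_rot: [[-1.0, -0.001, -0.001], [-0.001, 1.0, -0.002], [0.001, -0.002, -1.0]]
ft_force: [0.7, 0.6, 0.0]
width: 0.0002
gripper_force: 0.0
```

```bash
python3 - <<'E'
from h import *
s=r.state();print(s['time_s'],s['ee_pos'])
go((.3915,.316,.13),np.pi)
E
```

```text
4.1167 [0.44118099 0.19996072 0.12794714]
shift [ 0.0496  0.1161 -0.0022] turn 0.001 dist 0.126
```

>>> {"name": "step_arm", "arguments": {"commands": "55 0.01 0.03 -0.002 0;55 0.025 0.06 -0.002 0;55 0.04 0.095 -0.002 0;55 0.05 0.116 -0.002 0;55 0.05 0.116 -0.002 0;55 0.05 0.116 -0.002 0"}}

```text
time_s: 4.62
ee_pos: [0.3923, 0.3175, 0.1294]
tool_rot: [[-1.0, -0.003, 0.001], [-0.003, 1.0, -0.0], [-0.001, -0.0, -1.0]]
ft_force: [0.2, -0.0, 0.7]
width: 0.0471
gripper_force: 0.0
```

```bash
python3 - <<'E'
from h import *
import cv2
s=r.state();print(s['time_s'],s['ee_pos'],s['width'])
c=r.get_calibration('wrist');im=r.get_image('wrist')
np.savez('w2.npz',K=c['K'],view=c['view']);cv2.imwrite('pics/w2.png',cv2.resize(im[:,:,::-1],(784,588)))
E
```

```text
4.6167 [0.39231237 0.31747997 0.12943473] 0.04713263754177997
```

View pics/w2.png

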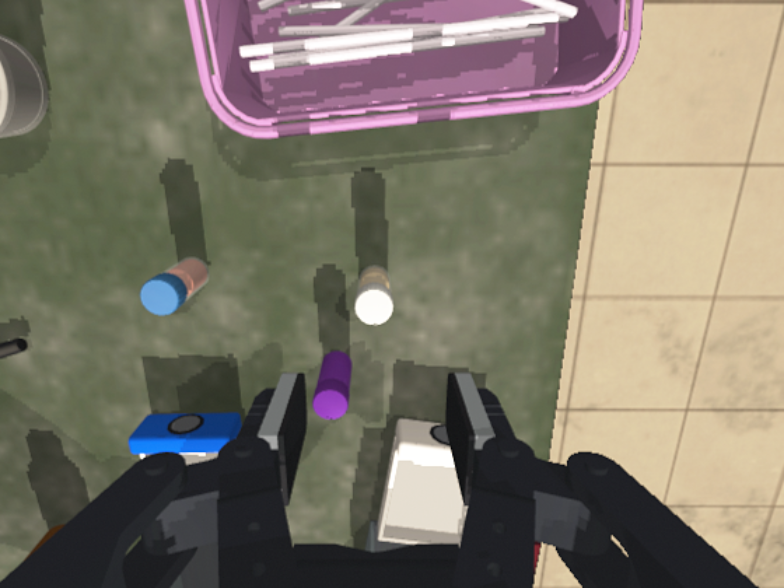

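Blue has sprung out (spot at 186,424). The vial cap is at (374,306), midway between the fingers.

```bash
python3 - <<'E'
from h import *
c=dict(np.load('w2.npz'));f=lambda p,z:bp('',((p[0]+.5)/1.4-.5,(p[1]+.5)/1.4-.5),z,c).round(4)[:2]
v=f((374,306),.048);print('v1',v,'base',f((373,272),0),'blue',f((186,424),.018),'W1',f((441,433),.018))
go((.3915,.3165,.015),np.pi)
E
```

```text
v1 [0.3901 0.3168] base [0.386  0.3161] blue [0.4795 0.1998] W1 [0.4856 0.359 ]
shift [ 0.0011 -0.      0.1143] turn 0.001 dist 0.114
```

>>> {"name": "step_arm", "arguments": {"commands": "55 0.0015 -0.0007 0.035 0;55 0.0015 -0.0007 0.07 0;55 0.0015 -0.0007 0.1 0;55 0.0015 -0.0007 0.113 0;55 0.0015 -0.0007 0.114 0;40 0.0015 -0.0007 0.114 0;30 0.0015 -0.0007 0.114 0;22 0.0015 -0.0007 0.114 0;15 0.0015 -0.0007 0.114 0;10 0.0015 -0.0007 0.114 0;10 0.0015 -0.0007 0.114 0;10 0.0015 -0.0007 0.114 0", "grip_force": 20}}

```text
time_s: 5.67
ee_pos: [0.3919, 0.3166, 0.0167]
tool_rot: [[-1.0, -0.0, 0.003], [-0.0, 1.0, 0.001], [-0.003, 0.001, -1.0]]
ft_force: [0.3, -1.1, 7.3]
width: 0.0184
gripper_force: 19.8
```

>>> {"name": "step_arm", "arguments": {"commands": "10 0 0 -0.01 0;10 0 0 -0.03 0;10 0 0 -0.055 0;10 0 0 -0.08 0;10 0 0 -0.092 0;10 0 0 -0.092 0"}}

```text
time_s: 6.17
ee_pos: [0.3924, 0.3175, 0.111]
tool_rot: [[-1.0, -0.0, 0.004], [-0.0, 1.0, 0.004], [-0.004, 0.004, -1.0]]
ft_force: [1.2, 0.1, 0.4]
width: 0.0185
gripper_force: 19.7
```

```bash
python3 - <<'E'
from h import *
s=r.state();print(s['ee_pos'],s['width'],s['gripper_force'],s['ft_force'])
go((.52,.2,.105),np.pi)
E
```

```text
[0.39241927 0.3174557  0.11104859] 0.01849622101319229 19.741310812928532 [1.15189616 0.08728914 0.44757338]
shift [-0.1275 -0.1175  0.0062] turn 0.0 dist 0.174
```

>>> {"name": "step_arm", "arguments": {"commands": "10 -0.012 -0.01 0.002 0;10 -0.035 -0.03 0.003 0;10 -0.06 -0.055 0.003 0;10 -0.085 -0.08 0.003 0;10 -0.108 -0.1 0.003 0;10 -0.122 -0.112 0.003 0;10 -0.1275 -0.1175 0.003 0;10 -0.1275 -0.1175 0.003 0;10 -0.1275 -0.1175 0.003 0;10 -0.1275 -0.1175 0.003 0"}}

```text
time_s: 7.0
ee_pos: [0.5168, 0.199, 0.1039]
tool_rot: [[-1.0, -0.001, -0.001], [-0.001, 1.0, 0.0], [0.001, 0.0, -1.0]]
ft_force: [-0.3, 0.2, 0.5]
width: 0.019
gripper_force: 19.7
```

```bash
python3 - <<'E'
from h import *
import cv2
s=r.state();print(s['time_s'],s['ee_pos'],s['width'])
c=r.get_calibration('wrist');im=r.get_image('wrist')
np.savez('w3.npz',K=c['K'],view=c['view']);cv2.imwrite('pics/w3.png',cv2.resize(im[:,:,::-1],(784,588)))
E
```

```text
7.0 [0.51683757 0.1990116  0.10388041] 0.019017758995272787
```

View pics/w3.png

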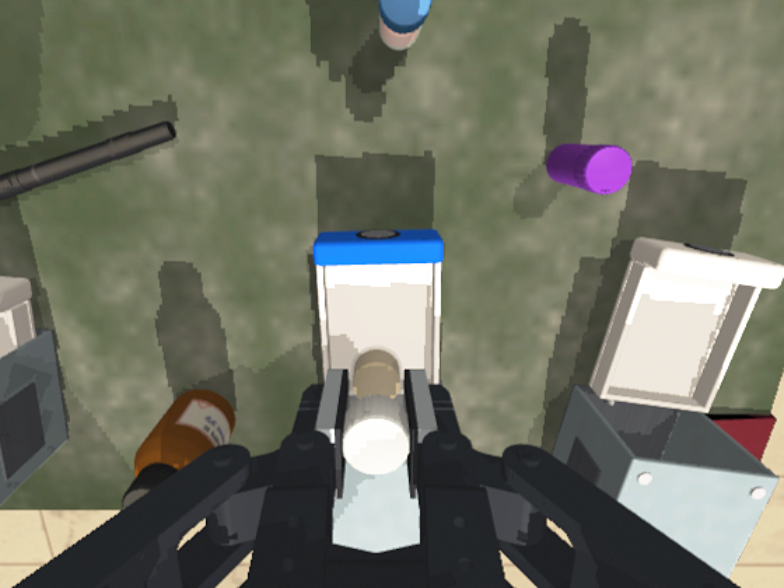

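The held vial is upright over the middle of the blue tray (vial at 376,400; tray 325–435 wide). I'll lower it.

>>> {"name": "step_arm", "arguments": {"commands": "10 0 0.0005 0.02 0;10 0 0.0005 0.045 0;10 0 0.0005 0.062 0;10 0 0.0005 0.071 0;10 0 0.0005 0.074 0;10 0 0.0005 0.074 0;10 0 0.0005 0.074 0"}}

```text
time_s: 7.63
ee_pos: [0.5186, 0.1995, 0.0311]
tool_rot: [[-1.0, -0.001, 0.001], [-0.001, 1.0, 0.0], [-0.001, 0.0, -1.0]]
ft_force: [0.0, 0.4, 1.1]
width: 0.0182
gripper_force: 19.7
```

>>> {"name": "step_arm", "arguments": {"commands": "10 0 0 0.001 0;10 0 0 0.002 0;10 0 0 0.002 0;10 0 0 0.002 0"}}

```text
time_s: 7.97
ee_pos: [0.5185, 0.199, 0.0288]
tool_rot: [[-1.0, -0.0, 0.001], [-0.0, 1.0, 0.0], [-0.001, 0.0, -1.0]]
ft_force: [0.6, -0.4, -0.3]
width: 0.0184
gripper_force: 19.7
```

>>> {"name": "step_arm", "arguments": {"commands": "10 0 0 0.001 0;10 0 0 0.002 0;10 0 0 0.002 0;10 0 0 0.002 0"}}

```text
time_s: 8.3
ee_pos: [0.5185, 0.1989, 0.0266]
tool_rot: [[-1.0, -0.0, 0.001], [-0.0, 1.0, 0.0], [-0.001, 0.0, -1.0]]
ft_force: [-1.4, -0.8, 3.0]
width: 0.0187
gripper_force: 20.0
```

>>> {"name": "step_arm", "arguments": {"commands": "22 0 0 0 0;24 0 0 0 0;27 0 0 0 0;32 0 0 0 0;38 0 0 0 0;45 0 0 0 0;45 0 0 0 0;45 0 0 -0.01 0;45 0 0 -0.03 0;45 0 0 -0.06 0;45 0 0 -0.09 0;45 0 0 -0.1 0"}}

```text
time_s: 9.3
ee_pos: [0.5205, 0.1998, 0.1313]
tool_rot: [[-1.0, -0.0, 0.006], [-0.0, 1.0, 0.002], [-0.006, 0.002, -1.0]]
ft_force: [0.5, 1.1, 0.4]
width: 0.0384
gripper_force: 0.0
```

```bash
python3 - <<'E'
from h import *
import cv2
s=r.state();print(s['time_s'],s['ee_pos'],s['width'])
c=r.get_calibration('wrist');im=r.get_image('wrist')
np.savez('w4.npz',K=c['K'],view=c['view']);cv2.imwrite('pics/w4.png',cv2.resize(im[:,:,::-1],(560,420)))
go((.44,.2,.12));go((.44,.2,.018))
E
```

```text
9.3 [0.52046481 0.19976734 0.13134014] 0.038351871125793816
shift [ 0.0812 -0.      0.0111] turn 0 dist 0.082
shift [ 0.0819 -0.0003  0.1131] turn 0 dist 0.14
```

View pics/w4.png

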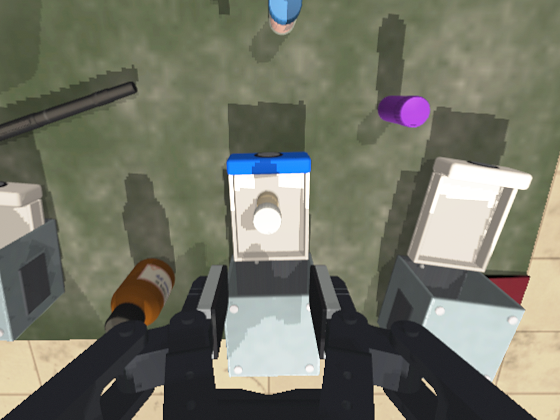

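The vial stands upright in the tray (267,215 in the view). Now I'll close the gripper and go down in front of the panel.

>>> {"name": "step_arm", "arguments": {"commands": "0 0.03 0 0 0;0 0.06 0 0 0;0 0.08 0 0 0;0 0.08 0 0 0;0 0.08 0 0.03 0;0 0.08 0 0.065 0;0 0.08 0 0.1 0;0 0.08 0 0.113 0;0 0.08 0 0.113 0;0 0.08 0 0.113 0"}}

```text
time_s: 10.18
ee_pos: [0.4376, 0.1984, 0.0125]
tool_rot: [[-1.0, -0.0, -0.002], [-0.0, 1.0, -0.001], [0.002, -0.001, -1.0]]
ft_force: [0.1, -0.3, 0.1]
width: -0.0
gripper_force: 0.0
```

>>> {"name": "step_arm", "arguments": {"commands": "0 -0.008 0 0 0;0 -0.016 0 0 0;0 -0.022 0 0 0;0 -0.026 0 0 0;0 -0.029 0 0 0;0 -0.032 0 0 0;0 -0.035 0 0 0;0 -0.039 0 0 0;0 -0.043 0 0 0;0 -0.047 0 0 0;0 -0.051 0 0 0;0 -0.055 0 0 0;0 -0.059 0 0 0;0 -0.063 0 0 0;0 -0.067 0 0 0;0 -0.071 0 0 0;0 -0.075 0 0 0;0 -0.079 0 0 0;0 -0.082 0 0 0;0 -0.084 0 0 0"}}

```text
time_s: 11.85
ee_pos: [0.5226, 0.1989, 0.0133]
tool_rot: [[-1.0, -0.0, 0.0], [-0.0, 1.0, 0.0], [-0.0, 0.0, -1.0]]
ft_force: [-2.5, 2.5, 0.6]
width: -0.0002
gripper_force: 1.1
```

>>> {"name": "step_arm", "arguments": {"commands": "0 -0.003 0 0 0;0 -0.006 0 0 0;0 -0.009 0 0 0;0 -0.011 0 0 0;0 -0.013 0 0 0;0 -0.015 0 0 0;0 -0.017 0 0 0;0 -0.018 0 0 0;0 -0.019 0 0 0;0 -0.019 0 0 0"}}

```text
time_s: 12.68
ee_pos: [0.5392, 0.199, 0.0132]
tool_rot: [[-1.0, -0.001, -0.004], [-0.001, 1.0, 0.0], [0.004, 0.0, -1.0]]
ft_force: [-9.3, 2.2, 6.1]
width: -0.0
gripper_force: 4.3
```

Hard stop reached (same x and force as before). I'll ease back slowly.

>>> {"name": "step_arm", "arguments": {"commands": "0 -0.001 0 0 0;0 0.001 0 0 0;0 0.003 0 0 0;0 0.005 0 0 0;0 0.007 0 0 0;0 0.009 0 0 0;0 0.011 0 0 0;0 0.013 0 0 0;0 0.015 0 0 0;0 0.017 0 0 0;0 0.02 0 0 0;0 0.023 0 0 0;0 0.026 0 0 0;0 0.029 0 0 0"}}

```text
time_s: 13.85
ee_pos: [0.512, 0.1989, 0.0134]
tool_rot: [[-1.0, -0.0, 0.0], [-0.0, 1.0, -0.0], [-0.0, -0.0, -1.0]]
ft_force: [1.1, -0.9, -0.4]
width: 0.0003
gripper_force: 0.0
```

```bash
python3 - <<'E'
from h import *
import cv2
s=r.state();print(s['time_s'],s['ee_pos'],s['ft_force'])
t=r.get_image('top');sc=r.get_image('scene')
a=cv2.resize(t[155:275,120:320,::-1],(600,360),interpolation=cv2.INTER_CUBIC)
b=cv2.resize(sc[190:310,60:300,::-1],(600,300),interpolation=cv2.INTER_CUBIC)[:240]
cv2.imwrite('pics/c2.png',np.vstack([a,b]))
u=np.array([np.cos(-.15),np.sin(-.15)])
p=np.array([.4865,.360])-u*.045;print(p)
go((.46,.2,.12));go((*p,.12),np.pi-.15);go((*p,.018))
E
```

```text
13.85 [0.51198767 0.19889503 0.01337929] [ 1.05272267 -0.86228637 -0.41917365]
[0.4420053  0.36672472]
shift [ 0.0516  0.0012 -0.1067] turn 0 dist 0.119
shift [ 0.0695  0.1679 -0.1067] turn 0.15 dist 0.211
shift [ 0.0695  0.1679 -0.0047] turn 0 dist 0.182
```

View pics/c2.png

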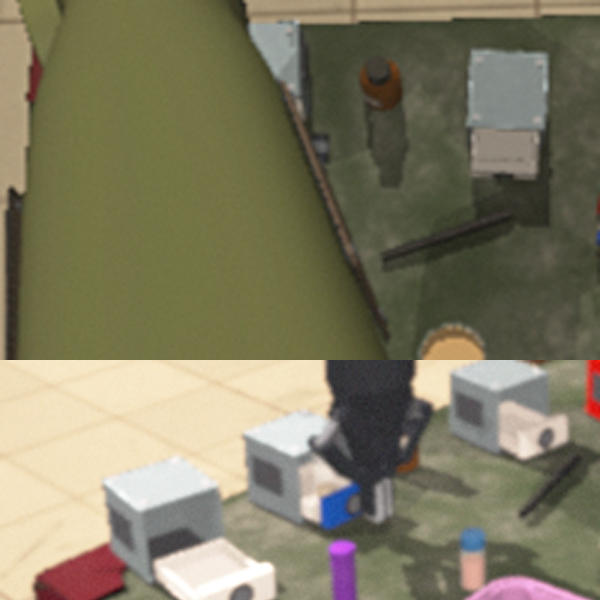

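Blue stayed latched after the finger backed off. Moving to the open white drawer.

>>> {"name": "step_arm", "arguments": {"commands": "0 0.02 0 -0.02 0;0 0.03 0 -0.06 0;0 0.04 0.01 -0.095 0;0 0.047 0.04 -0.106 0.05;0 0.054 0.075 -0.106 0.1;0 0.062 0.11 -0.106 0.15;0 0.068 0.145 -0.106 0.15;0 0.0695 0.168 -0.106 0.15;0 0.0695 0.168 -0.106 0.15;0 0.0695 0.168 -0.106 0.15;0 0.0695 0.168 -0.07 0.15;0 0.0695 0.168 -0.035 0.15;0 0.0695 0.168 -0.008 0.15;0 0.0695 0.168 -0.002 0.15;0 0.0695 0.168 -0.002 0.15"}}

```text
time_s: 15.2
ee_pos: [0.4411, 0.3642, 0.0133]
tool_rot: [[-0.989, 0.151, -0.004], [0.151, 0.989, -0.004], [0.003, -0.004, -1.0]]
ft_force: [0.5, -0.5, 0.2]
width: 0.0
gripper_force: 0.0
```

>>> {"name": "step_arm", "arguments": {"commands": "0 -0.01 0 0 0;0 -0.018 0 0 0;0 -0.024 0 0 0;0 -0.029 0 0 0;0 -0.033 0 0 0;0 -0.038 0 0 0;0 -0.043 0 0 0;0 -0.048 0 0 0;0 -0.053 0 0 0;0 -0.058 0 0 0;0 -0.063 0 0 0;0 -0.068 0 0 0;0 -0.073 0 0 0;0 -0.078 0 0 0;0 -0.083 0 0 0;0 -0.088 0 0 0;0 -0.09 0 0 0;0 -0.09 0 0 0"}}

```text
time_s: 16.7
ee_pos: [0.5323, 0.3533, 0.0152]
tool_rot: [[-0.989, 0.15, 0.0], [0.15, 0.989, 0.0], [-0.0, 0.0, -1.0]]
ft_force: [-2.1, 1.6, 0.7]
width: -0.0001
gripper_force: 0.9
```

>>> {"name": "step_arm", "arguments": {"commands": "0 -0.003 0 0 0;0 -0.006 0 0 0;0 -0.009 0 0 0;0 -0.012 0 0 0;0 -0.014 0 0 0;0 -0.015 0 0 0;0 -0.015 0 0 0"}}

```text
time_s: 17.28
ee_pos: [0.5456, 0.3513, 0.0151]
tool_rot: [[-0.989, 0.149, -0.002], [0.149, 0.989, 0.0], [0.002, 0.0, -1.0]]
ft_force: [-5.3, 2.1, 1.3]
width: 0.0004
gripper_force: 2.6
```

>>> {"name": "step_arm", "arguments": {"commands": "0 -0.002 0 0 0;0 -0.003 0 0 0;0 -0.003 0 0 0"}}

```text
time_s: 17.53
ee_pos: [0.5458, 0.3512, 0.0151]
tool_rot: [[-0.989, 0.148, -0.007], [0.148, 0.989, 0.001], [0.007, 0.0, -1.0]]
ft_force: [-13.3, 3.9, 6.6]
width: -0.0002
gripper_force: 6.7
```

Hard stop. I'll back off slowly, then clear everything and check from above.

>>> {"name": "step_arm", "arguments": {"commands": "0 0.002 0 0 0;0 0.005 0 0 0;0 0.008 0 0 0;0 0.011 0 0 0;0 0.014 0 0 0;0 0.017 0 0 0;0 0.022 0 0 0;0 0.03 0 0 0;0 0.05 0 -0.01 0;0 0.08 0 -0.04 0;0 0.1 0 -0.08 0;0 0.1 0 -0.12 0;0 0.11 0 -0.16 0;0 0.11 0 -0.2 0;0 0.11 0 -0.2 0;0 0.11 0 -0.2 0"}}

```text
time_s: 18.87
ee_pos: [0.442, 0.3687, 0.2188]
tool_rot: [[-0.989, 0.149, 0.006], [0.149, 0.989, 0.004], [-0.005, 0.005, -1.0]]
ft_force: [0.6, -0.0, -0.9]
width: 0.0004
gripper_force: 0.0
```

>>> {"name": "step_arm", "arguments": {"commands": "0 0.03 0.02 0 0;0 0.06 0.04 0 0;0 0.08 0.07 0 0;0 0.1 0.1 0 0;0 0.12 0.13 0 0;0 0.14 0.16 0 0;0 0.16 0.19 0 0;0 0.18 0.22 0 0;0 0.2 0.24 0 0;0 0.2 0.24 0 0;0 0.2 0.24 0 0"}}

```text
time_s: 19.78
ee_pos: [0.2772, 0.6344, 0.2126]
tool_rot: [[-0.989, 0.147, -0.001], [0.147, 0.989, -0.003], [0.0, -0.003, -1.0]]
ft_force: [0.7, -1.1, 0.1]
width: -0.0003
gripper_force: 0.0
```

```bash
python3 - <<'E'
from h import *
import cv2
s=r.state();print(s['time_s'],s['ee_pos'],s['ft_force'])
t=r.get_image('top');sc=r.get_image('scene')
a=cv2.resize(t[155:275,120:320,::-1],(600,360),interpolation=cv2.INTER_CUBIC)
b=cv2.resize(sc[190:310,60:300,::-1],(600,300),interpolation=cv2.INTER_CUBIC)[:240]
cv2.imwrite('pics/c3.png',np.vstack([a,b]))
E
```

```text
19.7833 [0.27719542 0.63437957 0.21264253] [ 0.68341711 -1.09111239  0.14922151]
```

View pics/c3.png

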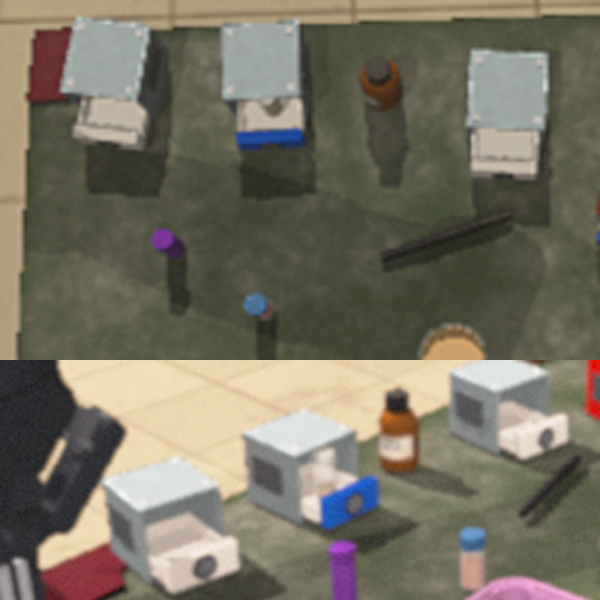

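All three drawers are shut. The vial stands upright in the blue one, and the bottles and the blue-capped vial haven't moved.

```bash
python3 -c "
from station import r
print(r.finish_job())"
```

```text
the job is handed in; nothing more can be done
None
```

The job is handed in: the white-capped vial stands upright in the shut blue drawer, all three drawers looked latched in the last picture, and neither the blue-capped vial nor the bottles were moved (about 20 s used).

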